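# Present the yellow screwdriver to the slanting screw

### The arm

A 6-joint arm with a two-finger parallel gripper is mounted at the origin on a cart in front of the work surface, level with it; the furniture and walls round the work are solid. World frame = base frame: x ahead of the robot, y to its left, z up, the work surface at z = 0. Lengths are in m, angles in rad, forces in N, time in s.
With the tool pointing down it reaches from about 0.275 to 0.75 m from the base axis. Payload 10.2 kg.
Tool frame: the origin (TCP) lies at the very end of the fingers, on their centre line; the grasp point (between the pads) lies bot.grip_depth behind it (bot.grip_depth is the distance from the TCP to the grasp point, in m); z points along the fingers, y is the line along which they close (so a half turn about z gives the same grasp; the last joint's range is limited). The gripper opens to 85 mm and grips with 20 to 120 N. Pads are 22 mm wide; open, the fingers measure 114 mm over their backs; the gripper's body (76 mm by 85 mm) begins 54 mm behind the grasp point. The pads swing forward as they close: fully open they stand 13 mm farther back than shut.
Start: joints at [-1.486, 0.313, 1.498, -0, 1.331, -0.223], TCP at [0.159, -0.5, 0.231] pointing down, gripper open.
Joint ranges: [-2.94, 2.94], [-0.97, 2.17], [0.19, 2.56], [-1.23, 4.37], [0.02, 3.11], [-2.88, 2.88]. Speed limits (rad/s): [2.39, 2.39, 3.01, 3.14, 3.14, 3.14].

### API

Orientations are given as a unit quaternion [w, x, y, z].
In Python, from cell import bot gives the robot as it stands.
- The arm moves only by the shell command python3 shift.py [FORCE], which reads ROWS from standard input. ROWS is 1 to 8 rows, parted by semicolons, with the numbers parted by commas; each row has 5 numbers: the opening from 0.0 (shut) to 1.0 (fully open), then dx, dy, dz in m, then a turn about the tool's z in rad; each row is the pose to reach, as a shift and turn from the pose commanded when the command began, along the tool's axes at that moment; what a row does not reach only later rows make up. A row lasts 1/10 s, in which the tool goes at most 0.05 m and 0.15 rad, less where a joint would pass 70% of its speed; a pose out of reach is approached as far as the arm can. The fingers move at their own pace and stop on an object; FORCE is the grip in N (left out, the last holds). Time passes only in rows, so rows that do not move let the fingers close. It prints the time, the measured TCP pose, the force, the opening and the grip force at its end. Input that does not fit is refused with a message, and nothing moves.
- bot.observe(): the state, without advancing time (a new reading comes with each control period).
- bot.capture(name): name is "scene" or "side" or "wrist"; returns a dict with "image" (384x512x3 uint8, red, green, blue), "fx", "fy", "cx", "cy" (pixels), "k1" (the pictures are not rectified: a ray, as slopes to the right and down, at radius r is drawn at 1 + k1 r^2 times it, then the intrinsics apply), "pose" (4x4, takes a point from camera to world coordinates). Camera axes: x right, y up, looking along -z (the intrinsics and any distortion apply to the point x, -y, -z); pixel columns grow to the right and rows downward; lengths in m; the calibration is good to about 2 mm. A picture is of the moment at which its call begins. There is no depth.
- bot.finish_job(): hands the job in; it is judged then, once.
The state is a dict: "clock": time; "joint_positions": joint angles; "qd": joint speeds; "tau": joint torques, N m; "ee_pos": TCP position; "tool_rot": TCP orientation; "force": force on the tool from outside, world axes, zero at the start; "wrist_torque": the same for the moment, N m; "opening": opening from 0.0 (shut) to 1.0 (fully open); "grasp_force": force on a finger pad.
Only numpy, scipy, OpenCV 4.12 (cv2) and the standard library are available. Lean on these libraries where they do the work, as an engineer would, in place of code of your own. Each camera call takes 0.05 s, during which the arm holds its last target. There are 200 camera calls.

### The job

Draw the yellow-handled screwdriver up out of the blue tool rack and turn it to the slant of the brass screw on the grey angle fixture, so that it is in line with the screw, its tip pointing straight at the middle of the screw head and about 2 cm short of it. Keep it there, held still in the air by the gripper alone and ready to drive: the program finishes while holding it. Leave the red screwdriver in the rack and the other things on the bench where they are.

Things in the scene. Friction and masses are not known exactly. Their poses are not given: they have to be found in the camera images.
- yellow_screwdriver: Yellow-handled screwdriver hanging tip down in an outer hole. Its y is its length, up at the start; tool axis at x 0, z 14.5 mm. Along y: tip -107 mm, handle's shoulder (rests on rack) +7, end +104. Handle 32 mm (x) by 29 mm (z): grip across x or z, best at y = +74 (deeper, its end meets the gripper); its x stands within 0.1 rad of the rack's x. Shank 6 mm thick. About 0.09 kg.
- tip (a point): The tip of the yellow screwdriver, on its axis.
- red_screwdriver: Screwdriver with a red handle, 244 mm long, hanging in the rack's other outer hole, its own y axis up; tool axis at (x 0, z 14.5 mm); shoulder at y = +22 mm, upper end at +119 mm; handle 32 x 29 mm, its end 245 mm above the bench. It must stay there.
- rack: Fixed blue tool rack, 90 x 180 x 148 mm; origin at the centre of its underside, z up. Its 8 mm thick top plate (50 mm in x, 180 mm in y), upper face 148 mm above the bench, has three 14 mm through holes in a row along its y axis, at y = -60, 0 and +60 mm; the middle one is empty, either outer one may hold the yellow screwdriver.
- fixture: Fixed grey welded angle fixture, 130 x 130 mm on the bench and 108 mm high; origin at the centre of its underside. Its face, 120 mm wide, slopes at 40 degrees to the bench and looks up and towards its own -x (roughly towards the robot), with an aluminium cover plate on it.
- screw: Brass-headed screw standing out of the middle of the fixture's sloping face, fixed to it; head diameter 18 mm. Origin at the centre of the head's outer face, 79 mm above the bench; its z axis points out along the screw, leaning 40 degrees from the vertical towards the fixture's -x, away from the cover plate, which lies 17 mm behind the origin.
- tape_measure: Yellow tape measure, 34 x 75 x 65 mm, standing on the bench; origin under its centre. Bystander.
- spanner: Steel combination spanner, 34 x 231 x 9 mm, lying on the bench in front of the fixture, its length along its y; origin under its centre. Bystander.
- pliers: Red-handled pliers, 44 x 165 x 13 mm, lying on the bench, length along its y; origin under its centre. Bystander.

How it is judged:
By the outcome, as a careful person would: the job done as asked, in the order asked, and still so for the second after the job is handed in, while the arm keeps its last pose, push and grip.
It also fails if it takes over 32 s, if anything falls off the work surface, if the arm or the gripper's body presses on something with over 40 N, if the wrist force passes 120 N, or if a joint passes its speed limit or range.

## Working session

There is one attempt and no reset: what is moved stays moved. The work goes in short steps, Python scripts to look and compute and a shell command to move; the robot and the scene stay as the last step left them, time stands still between calls to the robot, and variables do not carry over. Pictures are saved under pics/ and viewed, at most 10 in all, crops included, and the job is handed in when it is done.

```bash
ls -la; mkdir -p pics
cat > h.py <<'E'
import numpy as np, cv2
from cell import bot
def cap(n,save=None):
    c=bot.capture(n)
    if save: cv2.imwrite('pics/'+save,c['image'][:,:,::-1])
    return c
def KD(c):
    return np.array([[c['fx'],0,c['cx']],[0,c['fy'],c['cy']],[0,0,1.]]),np.array([c['k1'],0,0,0,0.])
def ray(c,uv):
    K,D=KD(c); p=cv2.undistortPoints(np.array([[uv]],float),K,D)[0,0]
    T=np.array(c['pose']); d=T[:3,:3]@np.array([p[0],-p[1],-1]); return T[:3,3],d/np.linalg.norm(d)
def proj(c,P):
    K,D=KD(c);T=np.array(c['pose']); q=(np.atleast_2d(P)-T[:3,3])@T[:3,:3]*[1,-1,-1]
    return cv2.projectPoints(q,np.zeros(3),np.zeros(3),K,D)[0][:,0]
def tri(rs):
    A=sum(np.eye(3)-np.outer(d,d) for o,d in rs);b=sum((np.eye(3)-np.outer(d,d))@o for o,d in rs)
    x=np.linalg.solve(A,b); return x,[np.linalg.norm((np.eye(3)-np.outer(d,d))@(x-o)) for o,d in rs]
def onz(c,uv,z):
    o,d=ray(c,uv); return o+d*(z-o[2])/d[2]
E
python3 - <<'E'
from h import *
import pickle
for n in("scene","side","wrist"):
    c=cap(n,n+'0.png'); pickle.dump(c,open(n+'0.pkl','wb')); print(n,np.array(c['pose']).round(3).tolist(),c['fx'],c['k1'])
print(bot.observe(),bot.grip_depth)
E
```

```text
total 20
drwxr-xr-x  3 agent agent 4096 Nov 27 04:23 .
drwxr-xr-x 23 root  root  4096 Nov 27 04:23 ..
-rw-r--r--  1 agent agent   42 Jan  1  1970 cell.py
drwxr-xr-x  2 agent agent 4096 Nov 27 04:23 pics
-rw-r--r--  1 agent agent   61 Jan  1  1970 shift.py
scene [[-0.172, 0.6, -0.782, -0.355], [-0.985, -0.116, 0.128, 0.157], [-0.014, 0.792, 0.61, 0.799], [0.0, 0.0, 0.0, 1.0]] 386.6566446556806 -0.10998924106936986
side [[1.0, 0.001, 0.011, 0.565], [0.008, 0.612, -0.791, -0.753], [-0.007, 0.791, 0.612, 0.694], [0.0, 0.0, 0.0, 1.0]] 368.999253702525 -0.015389418807143061
wrist [[0.303, 0.913, 0.274, 0.228], [-0.953, 0.29, 0.086, -0.477], [-0.001, -0.287, 0.958, 0.374], [0.0, 0.0, 0.0, 1.0]] 266.01892875074486 -0.028283768402835027
{'clock': 0.15, 'joint_positions': array([-1.48638614e+00,  3.13313466e-01,  1.49824470e+00, -2.02262493e-05,
        1.33098494e+00, -2.23414790e-01]), 'qd': array([-0.00035345, -0.00083679, -0.0011836 , -0.00036755, -0.00045684,
       -0.00044736]), 'tau': array([ 1.88661317e-03, -4.12366998e+01, -2.59796548e+01, -1.39931753e-04,
        3.20797437e-03, -1.54007256e-05]), 'ee_pos': array([ 0.15902802, -0.50014036,  0.23087736]), 'tool_rot': array([-4.74759576e-04,  9.88178356e-01,  1.53307895e-01,  2.32037725e-05]), 'force': array([ 0.51523131, -0.3825795 ,  0.69347072]), 'wrist_torque': array([-0.00897604,  0.03713255,  0.02926909]), 'grasp_force': 0.0, 'opening': 0.9986515782211658} 0.0187
```
View pics/scene0.png

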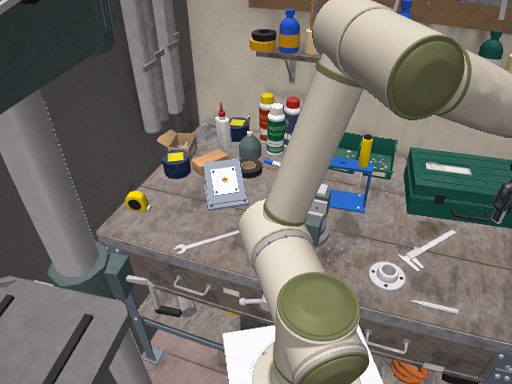

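View pics/side0.png

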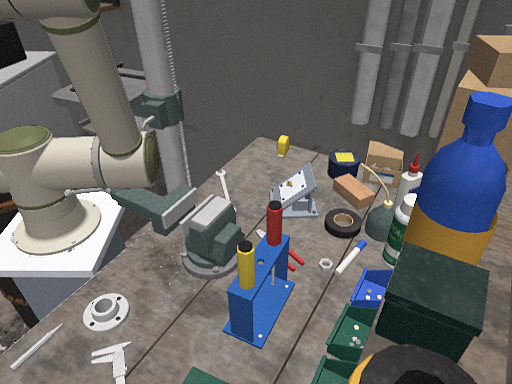

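Run:
```python
import cv2,numpy as np
s=cv2.imread('pics/scene0.png');d=cv2.imread('pics/side0.png')
f=lambda im,x,y,w,h,k:cv2.resize(im[y:y+h,x:x+w],None,fx=k,fy=k,interpolation=cv2.INTER_CUBIC)
a=f(d,200,150,133,200,3) # 399x600
b=f(s,195,150,66,66,6);e=f(s,320,125,66,34*2,6)
m=np.zeros((600,800,3),np.uint8);m[:600,:399]=a;m[:300,400:796]=f(s,195,155,66,50,6);m[300:600,400:796]=f(d,255,155,66,50,6)
cv2.imwrite('pics/m1.png',m)
cv2.imwrite('pics/m2.png',f(s,290,125,100,100,6))
```

View pics/m1.png

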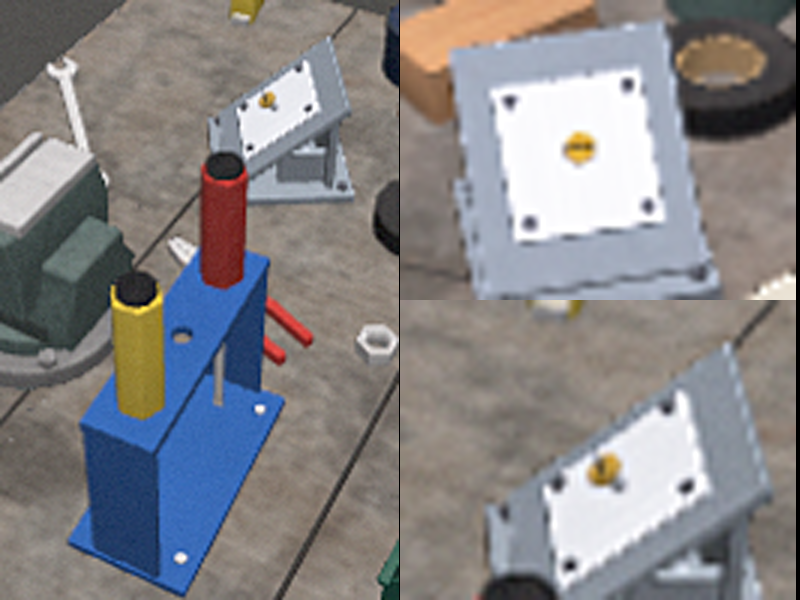

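View pics/m2.png

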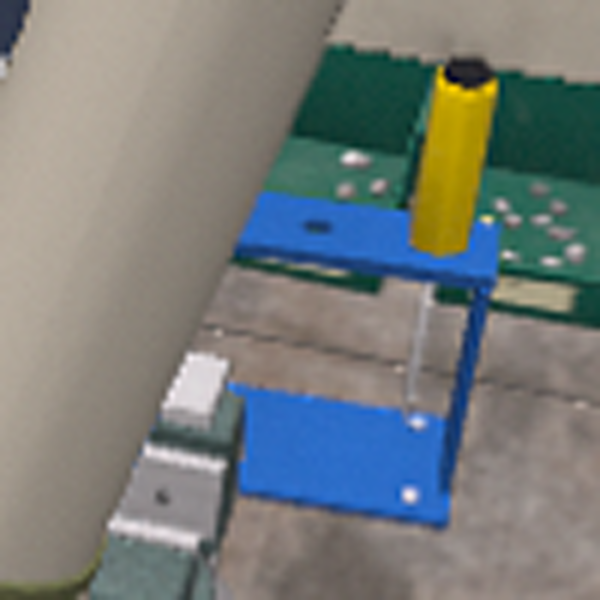

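Run:
```python
from h import *
import pickle
S=pickle.load(open('scene0.pkl','rb'));D=pickle.load(open('side0.pkl','rb'))
a=lambda u,v:(200+u/3,150+v/3); b=lambda u,v:(290+u/6,125+v/6)
cs=lambda u,v:(195+(u-400)/6,155+v/6); cd=lambda u,v:(255+(u-400)/6,155+(v-300)/6)
def t(n,s,d):
    x,r=tri([ray(S,s),ray(D,d)]); print(n,x.round(4),np.round(r,4)); return x
t('ytop',b(470,68),a(138,282)); t('ybase',b(440,248),a(140,408)); h=t('hole',b(318,227),a(182,336))
t('corner nr',b(497,275),a(82,422))
# plane z=.148 checks from side
for n,p in(('hole',a(182,336)),('c-x-y',a(82,422)),('c+x-y',a(160,440)),('c+x+y',a(270,262))): print(n,onz(D,p,.148).round(4))
for n,p in(('hole',b(318,227)),('c-x-y',b(497,275)),('c+x-y',b(500,215))): print('S',n,onz(S,p,.148).round(4))
print('redtop',onz(D,a(224,160),.245).round(4),'ytop',onz(D,a(138,280),.245).round(4),onz(S,b(470,66),.245).round(4))
sc=t('screw',cs(580,148),cd(605,470))
P=[t('p',cs(*p),cd(*q)) for p,q in (((510,102),(668,405)),((628,85),(687,487)),((648,207),(570,565)),((530,222),(558,483)))]
P=np.array(P);print(P.mean(0)); n=np.linalg.svd(P-P.mean(0))[2][2]; n*=np.sign(n[2]);print('normal',n,np.degrees(np.arccos(n[2])),np.degrees(np.arctan2(n[1],n[0])))
ey=P[0]+P[3]-P[1]-P[2];ex=P[0]+P[1]-P[2]-P[3]
print('yaw from ey',np.degrees(np.arctan2(ey[1],ey[0]))-90,'ex',np.degrees(np.arctan2(ex[1],ex[0])))
```

```text
ytop [ 0.5388 -0.3182  0.2474] [0.0024 0.0024]
ybase [ 0.5384 -0.3207  0.1419] [0.0009 0.0009]
hole [ 0.5643 -0.2646  0.1446] [0.0008 0.0008]
corner nr [ 0.5039 -0.3355  0.1472] [0.0011 0.0011]
hole [ 0.5648 -0.2668  0.148 ]
c-x-y [ 0.5047 -0.335   0.148 ]
c+x-y [ 0.5518 -0.3479  0.148 ]
c+x+y [ 0.6261 -0.1988  0.148 ]
S hole [ 0.5584 -0.2627  0.148 ]
S c-x-y [ 0.5015 -0.3352  0.148 ]
S c+x-y [ 0.5515 -0.3588  0.148 ]
redtop [ 0.5917 -0.205   0.245 ] ytop [ 0.5401 -0.3116  0.245 ] [ 0.541  -0.3213  0.245 ]
screw [0.6449 0.0922 0.0733] [0.0014 0.0014]
p [0.6763 0.1261 0.0867] [0.0019 0.0019]
p [0.6799 0.0614 0.0862] [0.0014 0.0014]
p [0.6278 0.0595 0.0419] [0.0015 0.0015]
p [0.6251 0.123  0.043 ] [0.0013 0.0013]
[0.65228852 0.09250709 0.06440965]
normal [-0.6463385  -0.04116807  0.76193946] 40.364524178545906 -176.35550956785463
yaw from ey 2.8135967146706236 ex 2.73688321156705
```

```bash
echo '0.7,0,0,-0.07,0;0.7,0,0,-0.07,0;0.7,0.417,-0.058,-0.07,0.738;0.7,0.417,-0.058,-0.07,0.738;0.7,0.417,-0.058,-0.07,0.738;0.7,0.417,-0.058,-0.07,0.738;0.7,0.417,-0.058,-0.07,0.738;0.7,0.417,-0.058,-0.07,0.738' | python3 shift.py 30
```

```text
clock: 0.95
ee_pos: [0.4075, -0.3819, 0.3012]
tool_rot: [-0.0, 0.976, -0.216, -0.0]
force: [-0.0, -1.0, -0.1]
opening: 0.697
grasp_force: 0.0
```

```bash
echo '0.7,0.093,-0.113,0,0;0.7,0.093,-0.113,0,0;0.7,0.093,-0.113,0,0;0.7,0.093,-0.113,0,0;0.7,0.093,-0.113,0,0' | python3 shift.py
python3 - <<'E'
from h import *
import pickle
for n in("scene","side","wrist"):
    c=cap(n,n+'1.png'); pickle.dump(c,open(n+'1.pkl','wb'))
f=lambda n,x,y,w,h,k:cv2.resize(cv2.imread('pics/'+n)[y:y+h,x:x+w],None,fx=k,fy=k,interpolation=cv2.INTER_CUBIC)
m=np.zeros((600,800,3),np.uint8);m[:600,:400]=f('wrist1.png',150,84,200,300,2)
m[:300,400:]=f('scene1.png',290,110,100,75,4);m[300:,400:]=f('side1.png',210,210,100,75,4)
cv2.imwrite('pics/m3.png',m)
E
```

```text
clock: 1.45
ee_pos: [0.5382, -0.3184, 0.3005]
tool_rot: [-0.0, 0.977, -0.213, -0.001]
force: [-0.6, -1.2, 0.2]
opening: 0.702
grasp_force: 0.0
```

View pics/m3.png

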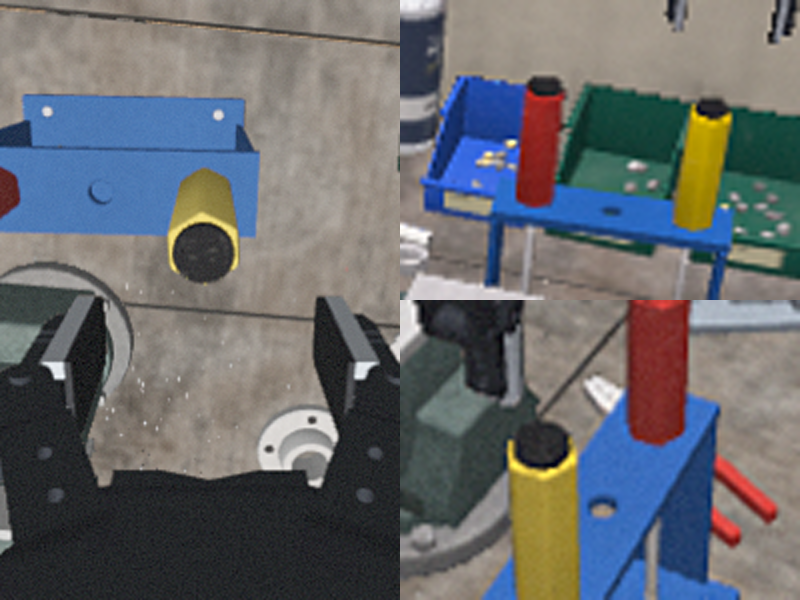

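Run:
```python
from h import *
import pickle
W,S,D=[pickle.load(open(n+'1.pkl','rb')) for n in('wrist','scene','side')]
o=bot.observe();print(o['ee_pos'])
for c in (W,S,D): print(proj(c,[o['ee_pos'],[.539,-.319,.245],[.563,-.265,.148]]).round(1).tolist())
w=lambda u,v:(150+u/2,84+v/2)
print('ytop W',onz(W,w(204,248),.245),'hole',onz(W,w(101,191),.148))
s=lambda u,v:(290+(u-400)/4,110+v/4); d=lambda u,v:(210+(u-400)/4,210+(v-300)/4)
for n,a,b,c in(('ytop',w(204,252),s(711,105),d(544,440)),('hole',w(101,191),s(612,211),d(603,508))):
    r=[ray(W,a),ray(S,b),ray(D,c)]
    x,e=tri(r);print(n,x.round(4),np.round(e,4)); print(tri(r[:2])[0].round(4),tri(r[::2])[0].round(4),tri(r[1:])[0].round(4))
print('red',onz(S,s(545,82),.245),'plate corner W', [onz(W,w(*p),.148).round(3) for p in((258,150),(257,236),(0,229))])
T=np.array(W['pose']);print(T[:3,3])
```

```text
[ 0.53693805 -0.31971182  0.30144844]
[[255.7, 241.2], [253.5, 206.7], [202.2, 178.9]]
[[371.5, 119.1], [367.9, 136.4], [343.2, 161.9]]
[[243.0, 221.7], [245.2, 246.5], [259.7, 261.3]]
ytop W [ 0.53851513 -0.31748701  0.245     ] hole [ 0.56315694 -0.26293828  0.148     ]
ytop [ 0.5387 -0.3175  0.2467] [0.0011 0.001  0.0016]
[ 0.5374 -0.3173  0.2467] [ 0.5392 -0.3177  0.2481] [ 0.5396 -0.3179  0.2462]
hole [ 0.5636 -0.2637  0.1452] [0.0017 0.0012 0.0014]
[ 0.5624 -0.2633  0.146 ] [ 0.5637 -0.2618  0.143 ] [ 0.5644 -0.2647  0.1448]
red [ 0.59399966 -0.21160355  0.245     ] plate corner W [array([ 0.547, -0.354,  0.148]), array([ 0.501, -0.333,  0.148]), array([ 0.568, -0.198,  0.148])]
[ 0.60322293 -0.34932444  0.44422978]
```

Run:
```python
from h import *
import pickle
D=pickle.load(open('side1.pkl','rb'))
im=D['image'][130:280,160:360,::-1].copy(); im=cv2.resize(im,None,fx=4,fy=4,interpolation=cv2.INTER_CUBIC)
t=np.array([.537,-.3197,.3045]);a=np.array([.42,.907,0])
for p in proj(D,[t,t+.03*a,t-.03*a]): print(p); cv2.drawMarker(im,tuple(int(v) for v in (p-[160,130])*4),(0,0,255))
cv2.imwrite('pics/m4.png',im)
```

```text
[242.93950858 220.29802279]
[251.28773662 209.12470893]
[233.95554268 232.32177186]
```

View pics/m4.png

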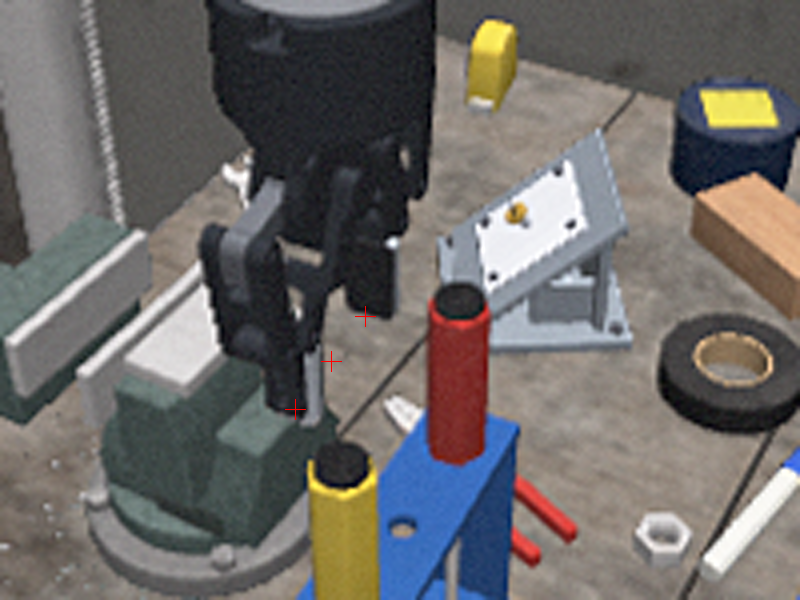

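```bash
echo '0.7,0.001,-0.002,0.05,0;0.7,0.001,-0.002,0.09,0;0.7,0.001,-0.002,0.105,0;0.7,0.001,-0.002,0.105,0;0.0,0.001,-0.002,0.105,0;0.0,0.001,-0.002,0.105,0;0.0,0.001,-0.002,0.105,0;0.0,0.001,-0.002,0.105,0' | python3 shift.py 25; echo '0,0,0,0,0;0,0,0,0,0;0,0,0,0,0' | python3 shift.py
```

```text
clock: 2.4
ee_pos: [0.5399, -0.3182, 0.1982]
tool_rot: [0.001, 0.977, -0.214, 0.001]
force: [-1.2, -0.8, 7.3]
opening: 0.342
grasp_force: 24.5
clock: 2.7
ee_pos: [0.5399, -0.3182, 0.1982]
tool_rot: [0.001, 0.977, -0.213, 0.001]
force: [-0.5, -0.2, 6.3]
opening: 0.343
grasp_force: 24.4
```

```bash
echo '0,0,0,-0.03,0;0,0,0,-0.06,-0.15;0,0,0,-0.085,-0.3;0,0,0,-0.085,-0.45;0,0,0,-0.085,-0.482;0,0,0,-0.085,-0.482' | python3 shift.py
python3 - <<'E'
from h import *
import pickle
print(bot.observe())
for n in("scene","side","wrist"):
    c=cap(n,n+'2.png'); pickle.dump(c,open(n+'2.pkl','wb'))
f=lambda n,x,y,w,h,k:cv2.resize(cv2.imread('pics/'+n)[y:y+h,x:x+w],None,fx=k,fy=k,interpolation=cv2.INTER_CUBIC)
m=np.zeros((600,800,3),np.uint8);m[:600,:400]=f('wrist2.png',150,84,200,300,2)
m[:300,400:]=f('scene2.png',310,90,100,75,4);m[300:,400:]=f('side2.png',200,200,133,100,3)[:,:400] if 0 else cv2.resize(cv2.imread('pics/side2.png')[190:290,190:323],(400,300))
cv2.imwrite('pics/m5.png',m)
E
```

```text
clock: 3.3
ee_pos: [0.5396, -0.3175, 0.2816]
tool_rot: [0.0, 1.0, 0.026, 0.0]
force: [0.3, -0.1, -2.2]
opening: 0.339
grasp_force: 24.6
{'clock': 3.3, 'joint_positions': array([-7.18683272e-01,  5.20424664e-01,  1.06590714e+00,  5.78594091e-05,
        1.55490554e+00,  8.00182009e-01]), 'qd': array([-0.00046616,  0.00528949,  0.00244657, -0.00075406, -0.00173836,
        0.03862134]), 'tau': array([ 2.06680881e-02, -5.29664719e+01, -2.79909164e+01, -1.14570958e-03,
        4.12705573e-03, -4.40127812e-01]), 'ee_pos': array([ 0.53961001, -0.31748345,  0.28162281]), 'tool_rot': array([9.91262281e-05, 9.99662910e-01, 2.59621504e-02, 1.50234881e-04]), 'force': array([ 0.32397458, -0.05158793, -2.22435966]), 'wrist_torque': array([ 0.01447549, -0.0529182 , -0.01851102]), 'grasp_force': 24.61338758468628, 'opening': 0.3387382496102057}
```

View pics/m5.png

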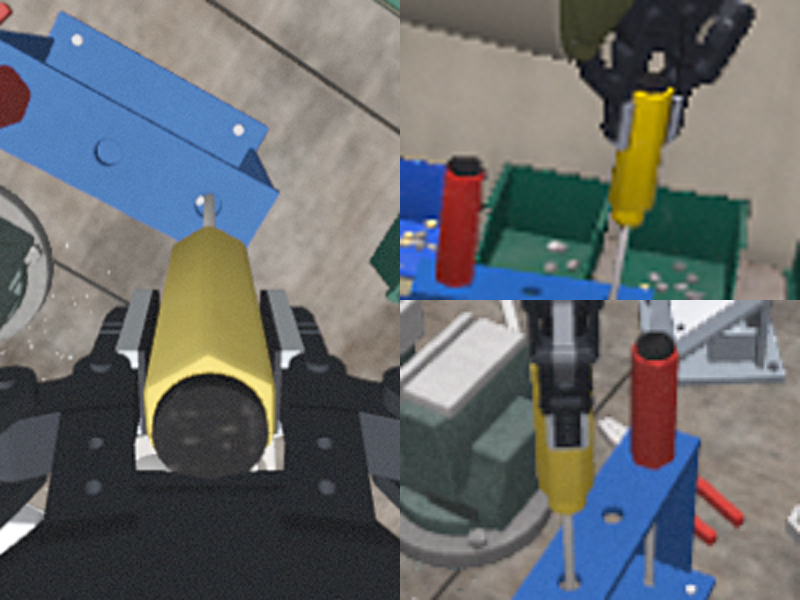

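```bash
echo '0,-0.016,0,0,0;0,-0.032,0,0.001,0;0,-0.046,0,0.003,0;0,-0.059,0,0.005,0;0,-0.072,0,0.009,0;0,-0.085,0,0.014,0;0,-0.085,0,0.014,0' | python3 shift.py 25
python3 - <<'E'
from h import *
o=bot.observe();print(o['wrist_torque'])
E
```

```text
clock: 4.15
ee_pos: [0.454, -0.3219, 0.2673]
tool_rot: [-0.0, 1.0, 0.025, -0.0]
force: [0.5, 0.1, -0.8]
opening: 0.34
grasp_force: 25.8
[-0.02953225  0.03487611 -0.01153672]
```

```bash
echo '0,-0.008,0,0.000,0;0,-0.016,0,0.001,0;0,-0.024,0,0.003,0;0,-0.031,0,0.005,0;0,-0.031,0,0.005,0' | python3 shift.py 25
python3 - <<'E'
from h import *
import pickle
print(bot.observe()['wrist_torque'])
for n in("scene","side","wrist"):
    c=cap(n,n+'3.png'); pickle.dump(c,open(n+'3.pkl','wb'))
m=np.zeros((600,800,3),np.uint8);m[:600,:400]=cv2.resize(cv2.imread('pics/wrist3.png')[84:,150:350],(400,600))
m[:300,400:]=cv2.resize(cv2.imread('pics/scene3.png')[90:165,310:410],(400,300));m[300:,400:]=cv2.resize(cv2.imread('pics/side3.png')[190:290,170:303],(400,300))
cv2.imwrite('pics/m6.png',m)
E
```

```text
clock: 4.65
ee_pos: [0.4229, -0.3236, 0.2623]
tool_rot: [-0.0, 1.0, 0.026, -0.0]
force: [0.0, 0.6, -0.5]
opening: 0.338
grasp_force: 25.9
[ 0.07091504 -0.10844542  0.03287924]
```

View pics/m6.png

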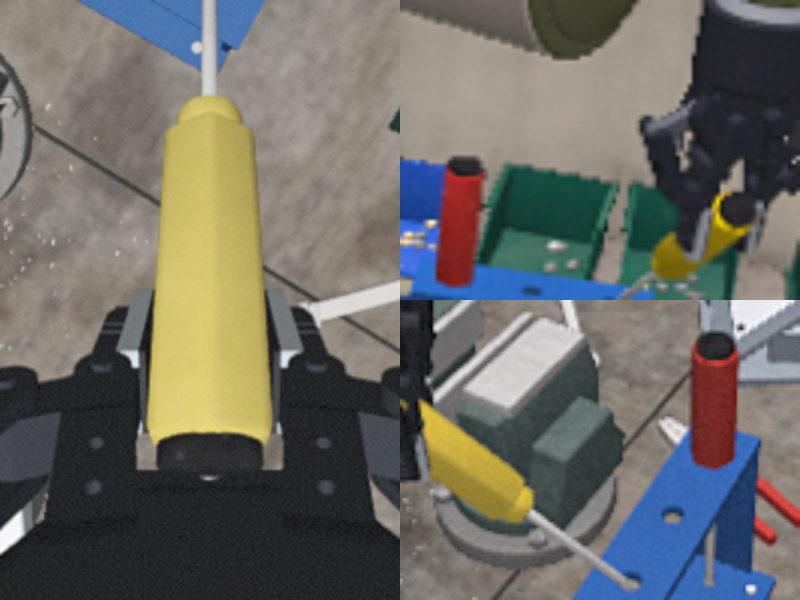

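Run:
```python
from h import *
import pickle
D=pickle.load(open('side3.pkl','rb'));W=pickle.load(open('wrist3.pkl','rb'))
G=np.array([.4229,-.3236,.2623+.0187]);a=2*.02596
x=np.array([np.cos(a),np.sin(a),0]);n=np.array([-np.sin(a),np.cos(a),0])
d=lambda u,v:(170+(u-400)*.3325,190+(v-300)/3)
for p in(d(527,503),d(580,543),d(632,582)):
    o,r=ray(D,p); P=o+r*((G-o)@n)/(r@n); v=P-G; print(P.round(4),np.linalg.norm(v).round(4),np.degrees(np.arctan2(v@x,-v[2])))
```

```text
[ 0.4817 -0.3205  0.2192] 0.0854 43.60595951249282
[ 0.51   -0.3191  0.1829] 0.1312 41.640543554907005
[ 0.5398 -0.3175  0.1449] 0.1796 40.69996046132654
```

```bash
echo '0,-0.026,0,-0.031,0;0,-0.026,0,-0.08,0;0,-0.026,0,-0.13,0;0,-0.026,0,-0.15,0;0,-0.026,0,-0.15,0' | python3 shift.py 60; echo '0,0.02,-0.05,0,0;0,0.03,-0.1,0,0;0,0.04,-0.15,0,0;0,0.05,-0.2,0,0;0,0.06,-0.25,0,0;0,0.08,-0.3,0,0;0,0.1,-0.35,0,0;0,0.111,-0.4,0,0' | python3 shift.py;echo '0,0,0,0,0;0,0,0,0,0' | python3 shift.py
```

```text
clock: 5.3
ee_pos: [0.398, -0.3253, 0.415]
tool_rot: [0.002, 1.0, 0.026, 0.001]
force: [0.5, -0.0, -1.1]
opening: 0.333
grasp_force: 63.3
clock: 6.1
ee_pos: [0.4848, 0.0663, 0.4104]
tool_rot: [0.0, 1.0, 0.026, -0.002]
force: [1.0, -0.2, -0.9]
opening: 0.333
grasp_force: 63.4
clock: 6.3
ee_pos: [0.4845, 0.0651, 0.4107]
tool_rot: [0.0, 1.0, 0.027, -0.002]
force: [0.1, 0.2, -1.4]
opening: 0.331
grasp_force: 63.3
```

```bash
echo '0,0.003,-0.019,0.04,0;0,0.003,-0.019,0.08,0;0,0.003,-0.019,0.12,0;0,0.003,-0.019,0.155,0;0,0.003,-0.019,0.155,0;0,0.003,-0.019,0.155,0' | python3 shift.py
python3 - <<'E'
from h import *
import pickle
o=bot.observe();print(o['ee_pos'],o['tool_rot'])
pickle.dump(o,open('o4.pkl','wb'))
for n in("scene","side","wrist"):
    c=cap(n,n+'4.png'); pickle.dump(c,open(n+'4.pkl','wb'))
    print(n,proj(c,[o['ee_pos']+[0,0,.0187],[.643,.092,.078],[.487+.118,.09,.133]]).round().tolist())
m=np.zeros((600,800,3),np.uint8);m[:600,:400]=cv2.resize(cv2.imread('pics/wrist4.png')[0:300,150:350],(400,600),interpolation=cv2.INTER_CUBIC)
m[:300,400:]=cv2.resize(cv2.imread('pics/scene4.png')[120:195,180:280],(400,300),interpolation=cv2.INTER_CUBIC);m[300:,400:]=cv2.resize(cv2.imread('pics/side4.png')[130:205,210:310],(400,300),interpolation=cv2.INTER_CUBIC)
cv2.imwrite('pics/m7.png',m)
E
```

```text
clock: 6.9
ee_pos: [0.4869, 0.0825, 0.2581]
tool_rot: [0.0, 1.0, 0.025, 0.0]
force: [-0.0, -0.5, 0.1]
opening: 0.33
grasp_force: 63.4
[0.48686266 0.08245047 0.25811388] [1.05605716e-04 9.99683555e-01 2.51550648e-02 2.48614126e-05]
scene [[230.0, 150.0], [225.0, 178.0], [226.0, 171.0]]
side [[229.0, 120.0], [288.0, 182.0], [275.0, 167.0]]
wrist [[256.0, 258.0], [254.0, 35.0], [254.0, 64.0]]
```

View pics/m7.png

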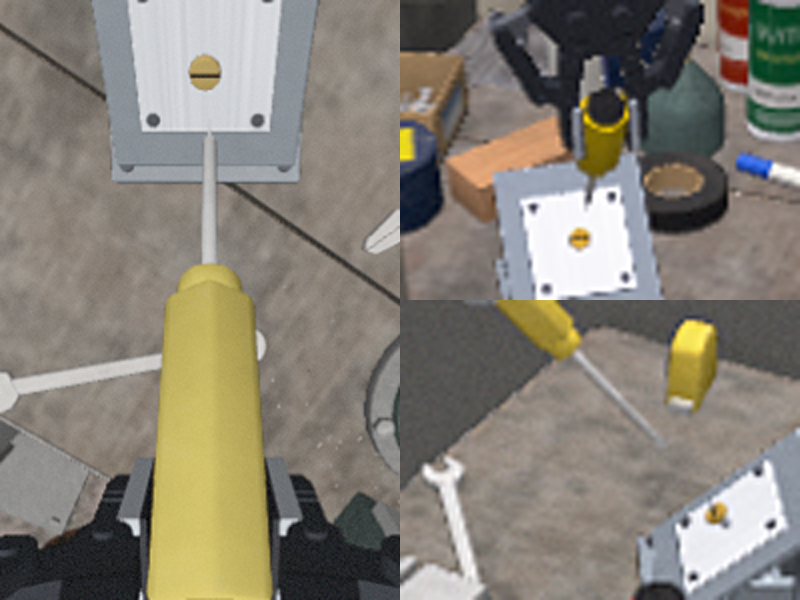

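```bash
cat > m.py <<'E'
from h import *
import pickle
W,S,D=[pickle.load(open(n+'4.pkl','rb')) for n in('wrist','scene','side')];o=pickle.load(open('o4.pkl','rb'))
G=o['ee_pos']+[0,0,.0187]
def line(c,x0,y0,x1,y1,half,refine=True):
    g=c['image'].astype(float); return g
tip=[(254.5,61),(226.75,171),(275.75,166)];sh=[(254.5,132.5),(227.75,163),(254.25,142.5)];sc=[(252.5,36.5),(225,179.5),(289.25,183.25)]
C=(W,S,D)
def rep(n,p):
    r=[ray(c,q) for c,q in zip(C,p)]; x,e=tri(r); print(n,x.round(4),np.round(e,4),'WD',tri(r[::2])[0].round(4),'SD',tri(r[1:])[0].round(4)); return x
t=rep('tip',tip);s=rep('screw',sc)
N=[np.cross(ray(c,a)[1],ray(c,b)[1]) for c,a,b in zip(C,tip,sh)]
for i in(0,1):
    d=np.cross(N[i],N[2]);d/=np.linalg.norm(d);d*=np.sign(d[2]);print('axis',d.round(4),'tilt',np.degrees(np.arccos(d[2])),'yaw',np.degrees(np.arctan2(-d[1],-d[0])))
v=G-t;print('G-tip',v,np.linalg.norm(v),'tilt',np.degrees(np.arccos(v[2]/np.linalg.norm(v))))
print('screw-tip rel (3view)',s-t)
E
python3 m.py
```

```text
tip [0.606  0.0887 0.134 ] [0.0016 0.0027 0.0016] WD [0.6065 0.0894 0.1356] SD [0.6049 0.0879 0.1345]
screw [0.6443 0.0927 0.0736] [0.0014 0.0013 0.0018] WD [0.6445 0.0936 0.0736] SD [0.6451 0.0922 0.0737]
axis [-0.6093 -0.0302  0.7923] tilt 37.59586312498685 yaw 2.8380806956309685
axis [-0.6141 -0.0146  0.7891] tilt 37.90228042928401 yaw 1.3636294028138896
G-tip [-0.11918302 -0.00621521  0.14282854] 0.1861268742186337 tilt 39.8815246503052
screw-tip rel (3view) [ 0.0382311   0.00405445 -0.060348  ]
```

```bash
cat >> m.py <<'E'
print('----')
def blob(c,uv,r=8):
    u,v=map(int,uv);I=c['image'][max(v-r,0):v+r,u-r:u+r]; h=cv2.cvtColor(I,cv2.COLOR_RGB2HSV)
    m=((h[...,0]>10)&(h[...,0]<35)&(h[...,1]>110)).astype(np.uint8)
    n,l,st,ct=cv2.connectedComponentsWithStats(m); k=1+st[1:,4].argmax(); return ct[k]+[u-r,max(v-r,0)],st[k]
L=[('wrist4',sc[0]),('scene0',sc[1]),('scene1',sc[1]),('scene4',sc[1]),('side0',sc[2]),('side2',sc[2]),('side4',sc[2])]
R=[]
for n,p in L:
    c=pickle.load(open(n+'.pkl','rb'));b,st=blob(c,p,16 if n[0]=='w' else 7);R.append(ray(c,b));print(n,b.round(2),st[2:].tolist(),onz(c,b,.079).round(4),onz(c,b,.077).round(4))
print(tri(R)[0],tri([R[0],R[-1]])[0],tri([R[3],R[-1]])[0])
# tip from wrist ray and the tilt plane through G
nn=np.array([-np.sin(.0503),np.cos(.0503),0]);oo,d=ray(W,tip[0]);xx=np.array([np.cos(.0503),np.sin(.0503),0])
print('miss plane',(t-G)@nn)
for th in(36,38,40,42):
    u=np.sin(np.radians(th))*xx-np.array([0,0,np.cos(np.radians(th))]); A=np.c_[u,-d]; k=np.linalg.lstsq(A,oo-G,rcond=None)[0]; print(th,'length',k[0],G+k[0]*u, 'proj tip side',proj(D,G+.183*u),proj(S,G+.183*u),proj(W,G+.183*u))
E
python3 m.py | sed -n '/----/,$p'
```

```text
----
wrist4 [251.96  32.83] [15, 9, 95] [0.6453 0.0941 0.079 ] [0.6458 0.0942 0.077 ]
scene0 [224.5 179. ] [4, 5, 16] [0.6389 0.0934 0.079 ] [0.6416 0.0932 0.077 ]Traceback (most recent call last):
  File "m.py", line 25, in <module>
    c=pickle.load(open(n+'.pkl','rb'));b,st=blob(c,p,16 if n[0]=='w' else 7);R.append(ray(c,b));print(n,b.round(2),st[2:].tolist(),onz(c,b,.079).round(4),onz(c,b,.077).round(4))
                                            ~~~~^^^^^^^^^^^^^^^^^^^^^^^^^^^^
  File "m.py", line 21, in blob
    n,l,st,ct=cv2.connectedComponentsWithStats(m); k=1+st[1:,4].argmax(); return ct[k]+[u-r,max(v-r,0)],st[k]
                                                       ~~~~~~~~~~~~~~~^^
ValueError: attempt to get argmax of an empty sequence
```

```bash
sed -i "s/.astype(np.uint8)$/.astype(np.uint8);m=cv2.morphologyEx(m,cv2.MORPH_CLOSE,np.ones((5,5)))/; s/('scene1',sc\[1\]),//; s/h\[...,1\]>110/h[...,1]>80/" m.py; python3 m.py | sed -n '/----/,$p'
```

```text
----
wrist4 [251.93  35.96] [15, 17, 201] [0.6422 0.094  0.079 ] [0.6427 0.094  0.077 ]
scene0 [224.5  179.22] [4, 5, 18] [0.6377 0.0935 0.079 ] [0.6404 0.0933 0.077 ]
scene4 [224.58 179.11] [4, 5, 19] [0.6382 0.0932 0.079 ] [0.641 0.093 0.077]
side0 [288.47 183.16] [6, 5, 19] [0.6431 0.0872 0.079 ] [0.6433 0.09   0.077 ]
side2 [288.61 183.17] [6, 5, 18] [0.6435 0.0872 0.079 ] [0.6437 0.0899 0.077 ]
side4 [288.47 183.16] [6, 5, 19] [0.6431 0.0872 0.079 ] [0.6433 0.09   0.077 ]
[0.64369587 0.09329846 0.07464734] [0.64360439 0.09412055 0.07391725] [ 0.5259043  -1.1762899   1.00382799]
miss plane 0.00021497123533205218
36 length 0.21481206089296945 [0.61296632 0.08879884 0.10302727] proj tip side [[271.4454777  168.36501272]] [[226.91084381 173.98778832]] [[255.50035136  77.05320816]]
38 length 0.20052716597465886 [0.61016336 0.08865773 0.11879631] proj tip side [[273.33290999 167.13979573]] [[226.55906851 171.99151823]] [[255.52725128  70.66121979]]
40 length 0.1882387176123369 [0.60770714 0.08853407 0.13261465] proj tip side [[275.17980226 165.85686974]] [[226.21240606 169.97840342]] [[255.55590194  64.13896522]]
42 length 0.17757324235561478 [0.60553207 0.08842458 0.14485124] proj tip side [[276.98421817 164.51698904]] [[225.8710789  167.94988686]] [[255.58642352  57.4763337 ]]
```

Run:
```python
from h import *
import pickle
from scipy.ndimage import map_coordinates as mc
W,S,D=[pickle.load(open(n+'4.pkl','rb')) for n in('wrist','scene','side')];o=pickle.load(open('o4.pkl','rb'));G=o['ee_pos']+[0,0,.0187]
B=pickle.load(open('side1.pkl','rb'))  # background without tool here
a,b=np.array([256.,144.5]),np.array([274.,164.])
dif=np.abs(D['image'].astype(float)-pickle.load(open('side2.pkl','rb'))['image']).sum(2)
u=(b-a)/np.linalg.norm(b-a);n=np.array([-u[1],u[0]]);P=[]
for k in np.linspace(0,np.linalg.norm(b-a),27):
    w=np.arange(-4,4.1,.25);q=a+k*u+w[:,None]*n; f=mc(dif,[q[:,1],q[:,0]],order=1); f=np.clip(f-60,0,None)
    if f.sum()>100: P.append(a+k*u+n*(f*w).sum()/f.sum())
P=np.array(P);vx,vy,x0,y0=cv2.fitLine(P.astype(np.float32),cv2.DIST_HUBER,0,.01,.01).ravel()
r=(P-[x0,y0])@[-vy,vx];print(len(P),r.std(),x0,y0)
nn=np.array([-np.sin(.0503),np.cos(.0503),0]);xx=np.array([np.cos(.0503),np.sin(.0503),0])
def pl(p): q,d=ray(D,p);return q+d*((G-q)@nn)/(d@nn)
p1,p2=pl((x0-12*vx,y0-12*vy)),pl((x0+12*vx,y0+12*vy));v=p2-p1
if v[2]>0:v=-v
print('shank tilt',np.degrees(np.arctan2(v@xx,-v[2])),'offset of G from axis (along normal)',(lambda w:w-(w@v)/(v@v)*v)(G-p1))
# brightness extent along the line -> tip
for k in np.arange(8,22,1.): print(k,np.round([x0+k*abs(vx),y0+k*abs(vy)],1),round(float(mc(dif,[[y0+k*abs(vy)],[x0+k*abs(vx)]],order=1)[0])),end='; ')
h=cv2.cvtColor(D['image'],cv2.COLOR_RGB2HSV);m=((h[...,0]>18)&(h[...,0]<35)&(h[...,1]>140)).astype(np.uint8);m[:, :220]=0;m[:,262:]=0;m[160:]=0
ys,xs=np.nonzero(m);print('\nyellow',len(xs),xs.min(),xs.max(),ys.min(),ys.max())
rm=[(y,xs[ys==y].min(),xs[ys==y].max()) for y in range(ys.min(),ys.max()+1) if (ys==y).any()];print([tuple(map(int,t)) for t in rm])
```

```text
24 0.8442583026804692 263.69214 153.37369
shank tilt 32.67154176452519 offset of G from axis (along normal) [-0.01581615 -0.00079622 -0.01015554]
8.0 [268.5 159.7] 351; 9.0 [269.1 160.5] 267; 10.0 [269.7 161.3] 95; 11.0 [270.3 162.1] 45; 12.0 [270.9 162.9] 69; 13.0 [271.6 163.7] 49; 14.0 [272.2 164.5] 30; 15.0 [272.8 165.3] 10; 16.0 [273.4 166.1] 18; 17.0 [274.  166.9] 10; 18.0 [274.6 167.7] 14; 19.0 [275.2 168.5] 12; 20.0 [275.8 169.3] 8; 21.0 [276.4 170.1] 7; 
yellow 307 220 254 116 144
[(116, 220, 235), (117, 220, 236), (118, 221, 237), (119, 222, 238), (120, 223, 239), (121, 224, 240), (122, 235, 241), (123, 235, 242), (124, 235, 243), (125, 235, 244), (126, 235, 244), (127, 235, 245), (128, 235, 247), (129, 235, 247), (130, 235, 248), (131, 234, 249), (132, 235, 250), (133, 236, 251), (134, 237, 252), (135, 238, 252), (136, 239, 252), (137, 240, 253), (138, 241, 254), (139, 242, 254), (140, 243, 254), (141, 244, 253), (142, 246, 252), (143, 248, 252), (144, 249, 250)]
```

Run:
```python
from h import *
import pickle
D=pickle.load(open('side4.pkl','rb'));o=pickle.load(open('o4.pkl','rb'));G=o['ee_pos']+[0,0,.0187]
xx=np.array([np.cos(.0503),np.sin(.0503),0])
for th in(34,36,38,40,42,44):
    a=np.radians(th);u=np.sin(a)*xx-[0,0,np.cos(a)];nn=np.cos(a)*xx+[0,0,np.sin(a)]
    q=proj(D,[G+.03*u,G+.07*u,G+.08*u,G+.183*u]);e=proj(D,[G+.015*u+.015*nn,G+.06*u+.015*nn,G+.035*u-.015*nn,G+.07*u-.015*nn])
    f=lambda a,b:round((b[0]-a[0])/(b[1]-a[1]),3)
    print(th,'handle',f(q[0],q[1]),'shank',f(q[2],q[3]),q[2:].round(1).tolist(),'edges',f(e[0],e[1]),f(e[2],e[3]))
# fit shank by local brightness: bright ridge vs bench background
g=cv2.GaussianBlur(cv2.cvtColor(D['image'],cv2.COLOR_RGB2GRAY),(0,0),.6).astype(float)
P=[]
for y in range(144,167):
    xc=254.25+(y-142.5)*.915;xs=np.arange(int(xc)-5,int(xc)+7);r=g[y,xs];w=np.clip(r-np.median(r)-8,0,None);w[abs(xs-xc)>3.5]=0
    if w.sum()>10:P.append((y,(w*xs).sum()/w.sum(),w.sum()))
P=np.array(P);k=np.polyfit(P[:,0],P[:,1],1,w=np.sqrt(P[:,2]));print(len(P),'slope',k[0],'x at 150',np.polyval(k,150),(P[:,1]-np.polyval(k,P[:,0])).round(1), P[:,0].astype(int))
```

```text
34 handle 0.815 shank 0.814 [[247.8, 142.9], [269.5, 169.5]] edges 0.801 0.829
36 handle 0.874 shank 0.874 [[248.7, 142.4], [271.4, 168.4]] edges 0.86 0.889
38 handle 0.937 shank 0.937 [[249.6, 141.8], [273.3, 167.1]] edges 0.922 0.952
40 handle 1.004 shank 1.003 [[250.4, 141.1], [275.2, 165.9]] edges 0.988 1.019
42 handle 1.075 shank 1.074 [[251.2, 140.5], [277.0, 164.5]] edges 1.059 1.091
44 handle 1.151 shank 1.15 [[252.0, 139.8], [278.7, 163.1]] edges 1.134 1.167
17 slope 0.9853764761052177 x at 150 260.7894305324637 [-0.  -0.1 -0.1 -0.   0.1  0.1  0.1 -0.   0.   0.1 -0.2 -0.3 -0.   0.
  0.1  0.  -0.2] [144 145 146 147 148 149 150 151 152 153 154 155 157 158 159 160 161]
```

```bash
echo '0,0.008,-0.001,0.015,0;0,0.016,-0.002,0.03,0;0,0.023,-0.003,0.044,0;0,0.023,-0.003,0.044,0;0,0.023,-0.003,0.044,0' | python3 shift.py 60
python3 - <<'E'
from h import *
import pickle
o=bot.observe();print(o['ee_pos'],o['tool_rot'])
pickle.dump(o,open('o5.pkl','wb'))
for n in("scene","side","wrist"):
    c=cap(n,n+'5.png'); pickle.dump(c,open(n+'5.pkl','wb'))
    print(n,proj(c,[[.6428,.0937,.079],[.63,.093,.0943]]).round(1).tolist())
f=lambda n,x,y,w,h,W,H:cv2.resize(cv2.imread('pics/'+n)[y:y+h,x:x+w],(W,H),interpolation=cv2.INTER_CUBIC)
m=np.zeros((600,800,3),np.uint8);m[:,:400]=f('wrist5.png',205,0,100,150,400,600)
m[:300,400:]=f('scene5.png',200,150,50,37,400,296+4);m[300:,400:]=f('side5.png',255,155,50,37,400,300)
cv2.imwrite('pics/m8.png',m)
E
```

```text
clock: 7.55
ee_pos: [0.5097, 0.0876, 0.2139]
tool_rot: [0.0, 1.0, 0.026, 0.0]
force: [0.3, -0.4, -1.1]
opening: 0.326
grasp_force: 63.4
[0.50965404 0.0875686  0.2139139 ] [3.28218215e-05 9.99663649e-01 2.59329185e-02 2.68554271e-04]
scene [[224.3, 178.3], [224.6, 176.7]]
side [[288.2, 181.8], [283.9, 177.5]]
wrist [[255.9, 47.7], [256.1, 59.2]]
```

View pics/m8.png

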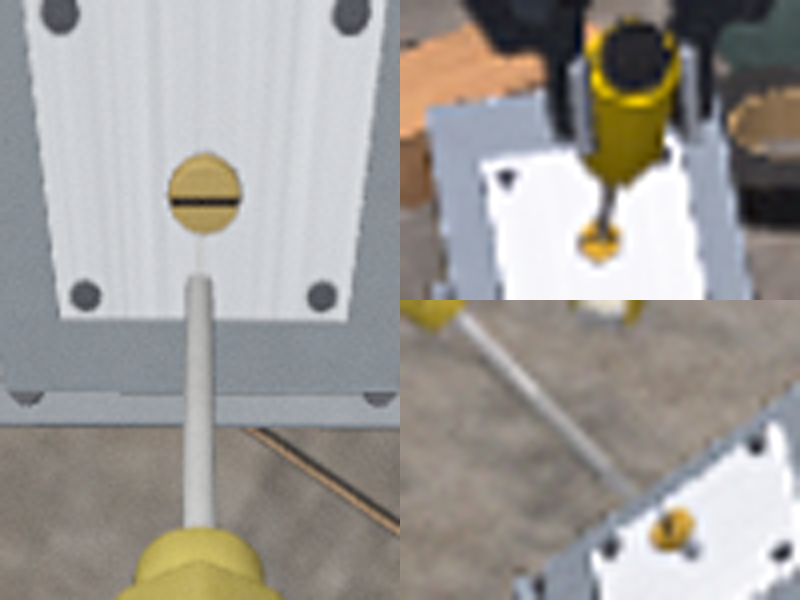

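```bash
echo '0,0,0.0012,0,0;0,0,0.0012,0,0;0,0,0.0012,0,0;0,0,0.0012,0,0;0,0,0.0012,0,0' | python3 shift.py 60
python3 - <<'E'
from h import *
a=cv2.imread('pics/wrist5.png');c=cap('wrist','wrist6.png');g=c['image'][:,:,0].astype(float)
print([int(v) for v in c['image'][55:72,254,2]],[int(v) for v in c['image'][55:72,250,2]])
# shank centre columns and head centroid
for y in(75,95,115):
    r=g[y,240:272];print(y,r.astype(int).tolist())
h=cv2.cvtColor(c['image'][30:65,240:275],cv2.COLOR_RGB2HSV);m=(h[...,1]>80)&(h[...,0]>10)&(h[...,0]<35);ys,xs=np.nonzero(m);print('head',xs.min()+240,xs.max()+240,ys.min()+30,ys.max()+30)
E
```

```text
clock: 8.2
ee_pos: [0.5096, 0.0864, 0.2133]
tool_rot: [-0.0, 1.0, 0.026, 0.0]
force: [-0.2, 0.3, -0.5]
opening: 0.333
grasp_force: 63.4
[87, 89, 136, 192, 206, 199, 199, 199, 198, 196, 198, 200, 198, 188, 176, 176, 178] [93, 141, 199, 216, 215, 214, 214, 212, 214, 212, 212, 214, 213, 211, 212, 213, 213]
75 [208, 211, 211, 203, 201, 202, 204, 209, 209, 210, 205, 168, 166, 182, 181, 171, 157, 135, 165, 207, 206, 204, 201, 204, 201, 205, 203, 202, 205, 204, 206, 205]
95 [133, 138, 137, 139, 136, 132, 136, 135, 129, 134, 133, 149, 182, 189, 185, 182, 172, 149, 116, 133, 135, 138, 135, 133, 136, 138, 135, 135, 134, 136, 133, 137]
115 [146, 142, 139, 139, 142, 145, 143, 144, 142, 144, 147, 178, 188, 196, 198, 195, 182, 161, 122, 143, 143, 143, 141, 141, 142, 144, 141, 135, 129, 131, 123, 121]
head 246 263 38 56
```

```bash
python3 -c "from cell import bot; print(bot.finish_job())"
```

```text
the job is handed in; nothing more can be done
None
```

The job is handed in: the gripper holds the yellow screwdriver still in the air at about 39–40° (the screw leans 40°), its tip about 2 cm short of the brass screw head and in line with its middle to within about 2 mm by the camera images; the red screwdriver stayed in the rack and nothing else on the bench was touched.

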